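# Open the counter pastry bin for the day

### The arm

A 7-joint arm with a two-finger parallel gripper is mounted at the origin on a cart in front of the work surface, level with it; the furniture and walls round the work are solid. World frame = base frame: x ahead of the robot, y to its left, z up, the work surface at z = 0. Lengths are in m, angles in rad, forces in N, time in s.
With the tool pointing down it reaches from about 0.35 to 0.9 m from the base axis. Payload 8.1 kg.
Tool frame: the origin (TCP) lies on the centre line of the jaws, within the pads' length; the fingertips stand nose_length ahead of it and the grasp point (between the pads) is the TCP (nose_length is the distance from the TCP to the fingertips, in m); z points along the fingers, y is the line along which they close (so a half turn about z gives the same grasp; the last joint's range is limited). The gripper opens to 92 mm and grips with 3 to 60 N. Pads are 19 mm wide; open, the fingers measure 130 mm over their backs; the gripper's body (75 mm by 190 mm) begins 47 mm behind the grasp point.
Start: joints at [1.114, 0.434, 0.025, 1.573, -0.012, 1.134, -0.075], TCP at [0.217, -0.586, 0.246] pointing down, gripper open.
Joint ranges: [-2.62, 2.62], [-0.44, 2.09], [-1.27, 1.32], [0.08, 2.57], [-1.32, 4.46], [0.12, 2], [-2.74, 2.74]. Speed limits (rad/s): [2.22, 2.22, 3.01, 3.01, 3.14, 3.14, 3.14].

### API

Orientations are given as a unit quaternion [x, y, z, w].
In Python, from rig import goto, servo_line, movej, move_gripper, wait, solve_ik, capture, get_calibration, Unreachable, hand_in, look_for, spot_point, read_time, read_joint_pos, read_joint_vel, read_joint_torque, read_eef_pos, read_tool_rot, read_force, read_torque, read_grip_width, read_gripper_force, nose_length gives the robot as it stands. Calls block until the motion is done:
- goto(position, orientation): joint-space move of the TCP to a pose.
- servo_line(position, max_speed=0.15, ori=None, threshold=None): straight line of the TCP; ori=None keeps the orientation; max_speed is the mean speed in m/s. With threshold (N) it stops when the force on the tool has changed by that much, and returns True; else False.
- movej(angles): joint-space move.
- move_gripper(opening, grip_force=None): finger opening in m; grip_force is the grip in N (None keeps the last); returns when the fingers have stopped.
- wait(seconds).
- solve_ik(position, orientation): joint angles nearest the present ones, or None.
- capture(name): name is "side" or "top" or "wrist"; returns the picture (400x640x3 uint8, red, green, blue); there is no depth.
- get_calibration(name): a dict with "fx", "fy", "cx", "cy" (pixels), "position" and "attitude" of the camera in the world. Camera axes: x right, y up, looking along -z (the intrinsics and any distortion apply to the point x, -y, -z); pixel columns grow to the right and rows downward; lengths in m; the calibration is good to about 2 mm. A picture is of the moment at which its call begins: read the wrist's pose just before it. get_calibration takes no time and is no camera call; for the wrist camera it gives the pose at the moment of the call.
A pose or a line that the arm cannot do raises Unreachable and nothing moves.
- hand_in(): hands the job in; it is judged then, once.
Trained networks look in the newest picture that a camera, given by its name, has taken for a name from the list of things; names that differ only in an ending like _2 or _b are one class to them, and where a whole thing is asked for, a point or a joint stands for the part that bears it (a point fixed in the world has none). Each returns a list of dicts, best first, with "conf" (0 to 1); they miss things now and then, are a little off and sometimes report something else, mostly with a low value. They report only what shows in the picture. A call takes as long as a camera call.
- look_for(camera, thing): "extent" ([left, top, width, height] in pixels, round what is visible of it).
- spot_point(camera, thing): "position" ([column, row] in pixels: a listed point, or the origin of a listed thing).
Readings, each from a call of its own:
- read_time(): time.
- read_joint_pos(): joint angles.
- read_joint_vel(): joint speeds.
- read_joint_torque(): joint torques, N m.
- read_eef_pos(): TCP position.
- read_tool_rot(): TCP orientation.
- read_force(): force on the tool from outside, world axes, zero at the start.
- read_torque(): the same for the moment, N m.
- read_grip_width(): finger opening in m.
- read_gripper_force(): force on a finger pad.
Only numpy, scipy, OpenCV 4.12 (cv2) and the standard library are available. Lean on these libraries where they do the work, as an engineer would, in place of code of your own. Each camera call takes 0.05 s, during which the arm holds its last target. There are 200 camera calls.

### The job

Open the wooden pastry bin for the morning's trade: with a fingertip, push the knob of its brass bolt fully back, away from the staple, then hook the fingertips under the lid's front lip and flip the lid up and over past upright, so that it stays open by itself, leaning back on its hinges. Nothing is to be picked up: the bin keeps its place on the counter, the pastries stay in it, and the things standing around it are left alone. Be gentle; do not force the lid or the bolt.

Things in the scene. Friction and masses are not known exactly. Their poses are not given: they have to be found in the camera images.
- bin: loose, heavy (2.5 to 4 kg) light-wood pastry bin, 170 mm deep (x), 320 wide (y), rim 90 high, walls 10, closed by a lid 10 mm thick (underside at 91, top at 101 mm) of light wood round a clear pane. Origin: centre of the underside; x to the back (hinge side), the front faces the robot's left, more or less turned to the robot; y along the width, to the left; z up.
- lid (a joint): lid hinge, rad: 0 shut, 1.95 leaning back against the hinges' stop. Free hinge, no spring: below about 1.57 (upright) the lid falls shut, beyond it falls open and stays. Lid 0.33 kg: about 2 N upward at the lip lifts it once the bolt is drawn; with the bolt shot it lifts by 2 mm and no more.
- lid_hinge (a point): middle of the lid's hinge line, at the top of the bin's back wall: 89 mm behind the bin's origin, 95 mm above the counter. The hinge line runs along the bin's y. The point turns with the lid; with the lid shut its axes are parallel to the bin's. Beyond it stand the till and, to the robot's right, the glass display case, both fixed and tall: keep the arm clear of them.
- lid_lip (a point): middle of the lower front edge of the lid's finger lip: a rail 120 mm wide (along y), 10 mm thick, in the middle of the lid's front edge, 20 mm proud of the bin's front face, with clear space below it down to the counter. This edge is 194 mm from the hinge line; it moves with the lid, up to 0.29 m above the counter.
- bolt (a joint): brass barrel bolt on the left half of the bin's front face (the end far from the robot), m: 0 fully shot (through the brass staple that hangs from the lid's front edge), 0.026 fully drawn, to the end stop. It slides along the bin's +y (away from the robot) and stays where it is left; friction about 1.2 N (a push of 15 to 30 N slides the bin). From 0.013 on the lid is free.
- bolt_knob (a point): centre of the ball (14 mm across) on the bolt's knob: 45 mm out from the bin's front face, 74 mm above the counter, on a stem 7 mm thick; with the bolt shot 112 mm to the left (bin's +y) of the bin's middle; it moves with the bolt. The staple, 32 mm to the right (-y) of it, and the lip reach only 20 mm out from the face: clear space from above on both sides of the ball.
- bun0: round pastry, 95 mm across, 32 mm high, lying in the right end (-y) of the bin; origin: centre of its underside
- bun1: the same, in the middle of the bin
- bun2: the same, in the left end (+y) of the bin
- tongs: steel serving tongs, 330x65x39 mm, lying on the counter to the robot's right of the bin; origin: centre of the underside, x along the length. Bystander.
- bell: counter bell, 84 mm across, 61 mm high, behind the bin, to the robot's right; origin: centre of the underside. Bystander.
- reader: payment terminal, 155x72x24 mm, lying to the robot's right of the bin; origin: centre of the underside. Bystander.

How it is judged:
On the way, in this order (a step that is already met when the one before it is completed fails the run):
1. the bolt is drawn (20 mm or more of its 26 mm) while the lid is still shut (value of joint bolt above 0.02 m and value of joint lid below 0.06 rad), for 0.1 s.
2. the lid has passed upright (value of joint lid above 1.62 rad), for 0.1 s.
At the end, for the whole second after the job is handed in: the lid leans back at rest against its stop (above 1.85 rad of 1.95), the bolt is drawn by 20 mm or more, the bin stands flat within 40 mm of where it was, the pastries are in it within 50 mm of where they were, and the tongs, bell and terminal are within 30 mm of where they were (value of joint lid above 1.85 rad and velocity of joint lid between -0.1 and 0.1 rad/s and value of joint bolt above 0.02 m and distance of bin from where it was at the start of the episode below 0.04 m and angle between bin's own z axis and vertical below 0.03 rad and linear speed of bin below 0.02 m/s and distance of each of bun0, bun1, bun2 from where it was at the start of the episode below 0.05 m and distance of each of tongs, bell, reader from where it was at the start of the episode below 0.03 m); the robot touches nothing.
It fails at once if the bin is lifted or tipped (height (world z) of bin above 0.012 m or angle between bin's own z axis and vertical above 0.08 rad).
It fails at once if the bin is shoved by more than 40 mm (distance of bin from where it was at the start of the episode above 0.04 m).
It fails at once if the lid, bolt or bin is forced with more than 30 N (contact force between the arm and bin above 30 N).
It fails at once if a pastry is lifted out (height (world z) of any of bun0, bun1, bun2 above 0.035 m).
It fails at once if a thing standing by is moved by more than 30 mm or lifted (distance of any of tongs, bell, reader from where it was at the start of the episode above 0.03 m or height (world z) of any of tongs, bell, reader above 0.02 m).
It also fails if it takes over 58 s, if anything falls off the work surface, if the arm or the gripper's body presses on something with over 40 N, if the wrist force passes 120 N, or if a joint passes its speed limit or range.

## Working session

There is one attempt and no reset: what is moved stays moved. The work goes in short steps, each a Python script; the robot and the scene stay as the last script left them, time stands still between calls to the robot, and variables do not carry over. Pictures are saved under pics/ and viewed, at most 10 in all, crops included, and the job is handed in when it is done.

```bash
ls; mkdir -p pics
python3 - <<'E'
from rig import *
import cv2, numpy as np
print(read_time(), nose_length if not callable(nose_length) else nose_length(), read_eef_pos(), read_tool_rot())
ims=[]
for c in ("side","top"):
    im=capture(c); ims.append(im); print(c,get_calibration(c))
    for t in ("bolt_knob","lid_lip","lid_hinge","bin","bun0","bell","reader","tongs"):
        print(t,[(np.round(d["position"],1).tolist(),round(d["conf"],2)) for d in spot_point(c,t)[:3]])
cv2.imwrite("pics/a.png",cv2.cvtColor(ims[0],cv2.COLOR_RGB2BGR))
cv2.imwrite("pics/b.png",cv2.cvtColor(ims[1],cv2.COLOR_RGB2BGR))
print(read_time())
E
```

```text
pics
0.0 0.019 [ 0.21630978 -0.58587157  0.24495659] [ 9.84399941e-01  1.75943660e-01 -1.95399661e-04 -7.39370034e-04]
side {'fx': 517.3046762390186, 'fy': 517.3046762390186, 'cx': 317.59952736314426, 'cy': 199.30469819515284, 'position': array([0.32414643, 1.52703448, 0.86219822]), 'attitude': array([-0.03975063,  0.53156911,  0.84445162, -0.05249415])}
bolt_knob [([267.4, 263.1], 0.61), ([365.9, 178.2], 0.29)]
lid_lip [([363.1, 176.9], 0.67), ([307.0, 247.8], 0.56)]
lid_hinge [([299.6, 220.8], 0.68)]
bin [([303.4, 259.3], 0.86)]
bun0 []
bell [([306.0, 194.9], 0.52)]
reader [([365.0, 193.3], 0.84)]
tongs [([362.7, 181.4], 0.62)]
top {'fx': 383.4232240091674, 'fy': 383.4232240091674, 'cx': 321.77055667316114, 'cy': 203.95001313235835, 'position': array([ 0.3062066 , -0.05057911,  1.14521124]), 'attitude': array([-0.07652151,  0.08254863,  0.72441304, -0.68011464])}
bolt_knob [([190.1, 182.9], 0.52)]
lid_lip [([202.6, 218.1], 0.75), ([267.2, 192.9], 0.26)]
lid_hinge [([267.5, 194.1], 0.81)]
bin [([245.0, 212.7], 0.68)]
bun0 []
bell [([244.4, 207.2], 0.7), ([392.2, 188.8], 0.56)]
reader [([410.9, 254.5], 0.8), ([188.8, 181.7], 0.34)]
tongs [([459.9, 250.2], 0.72)]
0.9
```

View pics/a.png

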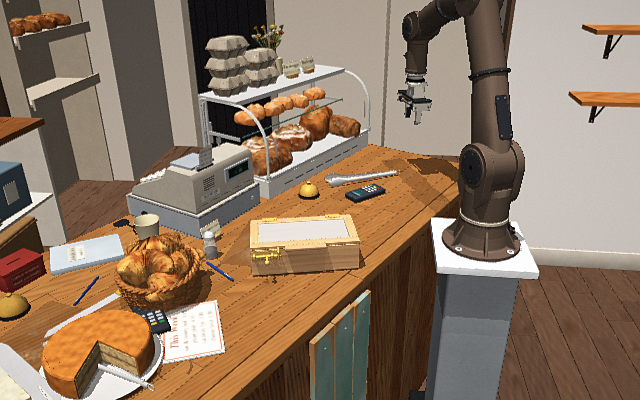

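View pics/b.png

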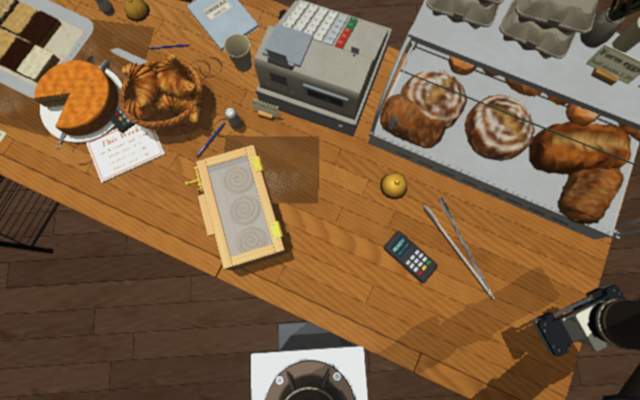

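```bash
cat > h.py <<'E'
import numpy as np
from scipy.spatial.transform import Rotation as R
from scipy.optimize import least_squares
P=dict(bolt_knob=(-.130,.112,.074),lid_lip=(-.105,0,.091),lid_hinge=(.089,0,.095),bin=(0,0,0))
def project(c,p):
    q=R.from_quat(c["attitude"]).inv().apply(np.asarray(p)-c["position"])
    return np.array([c["cx"]+c["fx"]*q[0]/-q[2], c["cy"]-c["fy"]*q[1]/-q[2]])
def world(b,p):
    return R.from_euler("z",b[2]).apply(p)+[b[0],b[1],0]
def fit(obs,b0):  # obs: (cal,name,pixel)
    f=lambda b:np.concatenate([project(c,world(b,P[n]))-u for c,n,u in obs])
    r=least_squares(f,b0,loss="soft_l1",f_scale=2.)
    return r.x,f(r.x).reshape(-1,2)
E
python3 - <<'E'
from h import *
from rig import *
s,t=get_calibration("side"),get_calibration("top")
obs=[(s,"bolt_knob",[267.4,263.1]),(s,"lid_lip",[307,247.8]),(s,"lid_hinge",[299.6,220.8]),(s,"bin",[303.4,259.3]),
(t,"bolt_knob",[190.1,182.9]),(t,"lid_lip",[202.6,218.1]),(t,"lid_hinge",[267.5,194.1]),(t,"bin",[245,212.7])]
b,r=fit(obs,[.5,.2,-1.4]); print(b); print(r.round(1))
print({n:world(b,P[n]).round(3) for n in P})
E
```

```text
[ 0.55866414  0.16642927 -1.31479229]
[[ 0.3 -0.4]
 [-0.8  2.2]
 [ 0.3 -3.1]
 [-0.1 -1.6]
 [-3.8  1.5]
 [-0.1 -1.4]
 [ 1.3  1.2]
 [-0.  -0.9]]
{'bolt_knob': array([0.634, 0.321, 0.074]), 'lid_lip': array([0.532, 0.268, 0.091]), 'lid_hinge': array([0.581, 0.08 , 0.095]), 'bin': array([0.559, 0.166, 0.   ])}
```

```bash
cat >> h.py <<'E'
B=np.array([.5587,.1664,-1.3148])
def tool(b,alpha,roll=0):
    """alpha: tool z points to bin +x, pitched down by alpha; tool y along +/- bin y (roll=0/pi)."""
    z=np.array([np.cos(alpha),0,-np.sin(alpha)]); y=np.array([0,1.,0]); x=np.cross(y,z)
    M=R.from_euler("z",b[2])*R.from_matrix(np.c_[x,y,z])*R.from_euler("z",roll)
    return M
def tip(b,p,M,n=.019): # TCP that puts the fingertips at bin point p
    return world(b,p)-n*M.as_matrix()[:,2]
def arc(th,r=.178,d=.012): # point at radius r from hinge, d under the lid's underside
    return np.array([.089-r*np.cos(th)+d*np.sin(th),0,.095-.004*np.cos(th)+r*np.sin(th)-d*np.cos(th)])
E
python3 - <<'E'
from h import *
from rig import *
t=get_calibration("top")
A=R.from_quat(t["attitude"])
for u in [(370,140),(612,237),(260,115),(350,135),(394,185),(490,297)]:
    d=A.apply([(u[0]-t["cx"])/t["fx"],-(u[1]-t["cy"])/t["fy"],-1]); p=t["position"]-d*t["position"][2]/d[2]; print(u,p.round(3))
for roll in (0,np.pi):
  for a in (0,20,30,40,50,60,75,90):
    M=tool(B,np.radians(a),roll); 
    print(round(roll),a,[solve_ik(tip(B,arc(th)+[0,-.01,0],M),M.as_quat()) is not None for th in np.arange(0,1.9,.2)])
for a in (0,90,180,270):
    M=tool(B,np.pi/2,np.radians(a)); 
    for z in (.06,.3):
        q=solve_ik(tip(B,[-.135,.09,z],M),M.as_quat()); print(a,z,None if q is None else np.round(q,2))
for p in ([.4,-.05,.35],[.45,.1,.35],[.45,0.1,.45]):
  for a in (0,180):
    q=solve_ik(p,tool(B,np.pi/2,np.radians(a)).as_quat()); print(p,a,None if q is None else np.round(q,2))
print(get_calibration("wrist"),read_tool_rot(),read_eef_pos())
E
```

```text
(370, 140) [ 0.767 -0.235  0.   ]
(612, 237) [ 0.412 -0.934  0.   ]
(260, 115) [0.876 0.112 0.   ]
(350, 135) [ 0.788 -0.173  0.   ]
(394, 185) [ 0.614 -0.296  0.   ]
(490, 297) [ 0.261 -0.539  0.   ]
0 0 [True, True, True, True, True, True, True, True, True, True]
0 20 [True, True, True, True, True, True, True, True, True, True]
0 30 [True, True, True, True, True, True, True, True, True, True]
0 40 [True, True, True, True, True, True, True, True, True, True]
0 50 [True, True, True, True, True, True, True, True, True, True]
0 60 [True, True, True, True, True, True, True, True, True, True]
0 75 [True, True, True, True, True, True, True, True, True, True]
0 90 [True, True, True, True, True, True, True, True, True, True]
3 0 [True, True, True, True, True, True, True, True, True, True]
3 20 [True, True, True, True, True, True, True, True, True, True]
3 30 [True, True, True, True, True, True, True, True, True, True]
3 40 [True, True, True, True, True, True, True, True, True, True]
3 50 [True, True, True, True, True, True, True, True, True, True]
3 60 [True, True, True, True, True, True, T
[... 479 characters left out ...]
  0.89 -0.93  1.51  0.76  1.13  0.71]
270 0.3 [ 0.03  0.78 -1.23  1.21  0.73  1.6   0.77]
[0.4, -0.05, 0.35] 0 [ 0.64  0.03 -0.65  1.85  0.02  1.27  0.24]
[0.4, -0.05, 0.35] 180 None
[0.45, 0.1, 0.35] 0 [ 0.42  0.18 -0.87  1.73  0.15  1.29 -0.22]
[0.45, 0.1, 0.35] 180 None
[0.45, 0.1, 0.45] 0 [ 0.46  0.15 -0.9   1.53  0.12  1.52 -0.19]
[0.45, 0.1, 0.45] 180 None
{'fx': 330.06792155220137, 'fy': 330.06792155220137, 'cx': 323.3902477124298, 'cy': 199.9057220885013, 'position': array([ 0.28459499, -0.56065624,  0.38579995]), 'attitude': array([-0.11311041,  0.07847637, -0.56596473,  0.81285387])} [9.84403076e-01 1.75927772e-01 1.12213235e-05 5.86992675e-05] [ 0.21653234 -0.58633501  0.24575746]
```

Run:
```python
from h import *
from rig import *
import cv2
M=tool(B,np.pi/2); q=M.as_quat()
move_gripper(0.0)
goto([.45,0.05,.35],q); goto(tip(B,[-.15,.04,.22],M),q)
c=get_calibration("wrist"); im=capture("wrist"); im=cv2.cvtColor(im,cv2.COLOR_RGB2BGR)
for n in P: print(n,project(c,world(B,P[n])).round(0),[(np.round(d["position"],1).tolist(),round(d["conf"],2)) for d in spot_point("wrist",n)[:3]])
cv2.imwrite("pics/w1.png",im); print(read_time(),read_eef_pos(),read_force()); print(c)
```

```text
bolt_knob [398. 205.] [([399.1, 209.0], 0.57)]
lid_lip [281. 236.] [([280.3, 236.4], 0.78)]
lid_hinge [287. 404.] []
bin [293. 285.] []
6.2167 [0.56001263 0.32048707 0.2397998 ] [ 0.78528385 -0.08613409 -0.17086361]
{'fx': 330.06792155220137, 'fy': 330.06792155220137, 'cx': 323.3902477124298, 'cy': 199.9057220885013, 'position': array([0.5406253 , 0.39167802, 0.37945573]), 'attitude': array([-0.1372468 , -0.01804982,  0.12590233,  0.98233707])}
```

View pics/w1.png

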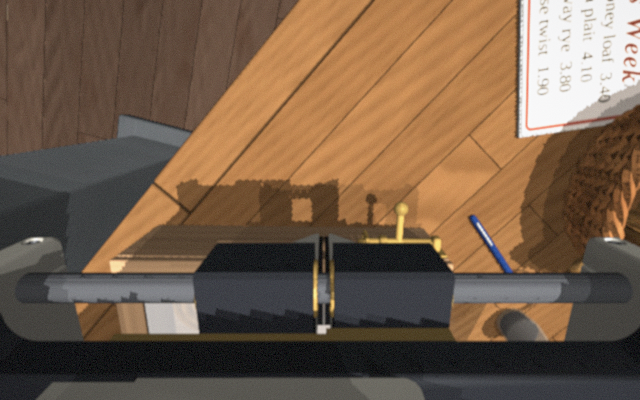

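Run:
```python
from h import *
from rig import *
s,t,w=get_calibration("side"),get_calibration("top"),get_calibration("wrist")
obs=[(s,"bolt_knob",[267.4,263.1]),(s,"lid_lip",[307,247.8]),(s,"lid_hinge",[299.6,220.8]),(s,"bin",[303.4,259.3]),
(t,"bolt_knob",[191.5,182.9]),(t,"lid_lip",[202.6,218.1]),(t,"lid_hinge",[267.5,194.1]),(t,"bin",[245,212.7])]+2*[(w,"bolt_knob",[401,209]),(w,"lid_lip",[280.3,236.4])]
b,r=fit(obs,B); print(b.tolist()); print(r.round(1).tolist())
open("h.py","a").write(f"\nB=np.array({b.round(4).tolist()})\n")
M=tool(b,np.pi/2); q=M.as_quat()
pt=lambda y,z,x=-.136: tip(b,[x,y,z],M)
goto(pt(.066,.13),q); servo_line(pt(.066,.064),.1,threshold=5)
f0=read_force(); print("down",read_eef_pos(),f0)
hit=servo_line(pt(.105,.064),.04,threshold=1.0)
inv=R.from_euler("z",-b[2])
L=lambda: inv.apply(np.array(read_eef_pos())-[b[0],b[1],0]).round(4)
print(hit,L(),inv.apply(np.array(read_force())-f0).round(2),read_time())
```

```text
[0.5571692160639763, 0.165715092143423, -1.3397606642348503]
[[-0.3, -0.9], [-1.1, 2.2], [1.5, -3.2], [0.4, -1.7], [-4.2, 0.7], [-0.1, -1.8], [1.8, 2.4], [0.2, -0.5], [-1.6, -0.5], [1.8, 0.2], [-1.6, -0.5], [1.8, 0.2]]
down [0.59045295 0.31366548 0.0834414 ] [0.4860336  0.9906874  0.42038566]
True [-0.1356  0.094   0.0824] [ 0.87  0.15 -0.67] 8.1833
```

Run:
```python
from h import *
from rig import *
import cv2
b=B; M=tool(b,np.pi/2); pt=lambda y,z,x=-.136: tip(b,[x,y,z],M)
inv=R.from_euler("z",-b[2]); f0=np.array([.49,.99,.42])
L=lambda: inv.apply(np.array(read_eef_pos())-[b[0],b[1],0]).round(4)
for y in np.arange(.10,.146,.005):
    hit=servo_line(pt(y,.064),.03,threshold=6)
    print(round(y,3),hit,L(),inv.apply(np.array(read_force())-f0).round(2))
    if hit: break
cv2.imwrite("pics/s2.png",cv2.resize(cv2.cvtColor(capture("side"),cv2.COLOR_RGB2BGR)[190:290,220:380],None,fx=4,fy=4,interpolation=cv2.INTER_CUBIC))
print(read_time())
```

```text
0.1 False [-0.136   0.1001  0.0829] [ 0.15 -0.35 -0.67]
0.105 False [-0.136   0.1053  0.083 ] [ 0.44 -1.55  0.14]
0.11 False [-0.136   0.1103  0.083 ] [ 1.04 -1.01 -0.11]
0.115 False [-0.136   0.1153  0.083 ] [ 1.42 -0.79 -0.21]
0.12 True [-0.1361  0.1162  0.0823] [ 1.69 -4.88  5.42]
9.7833
```

View pics/s2.png

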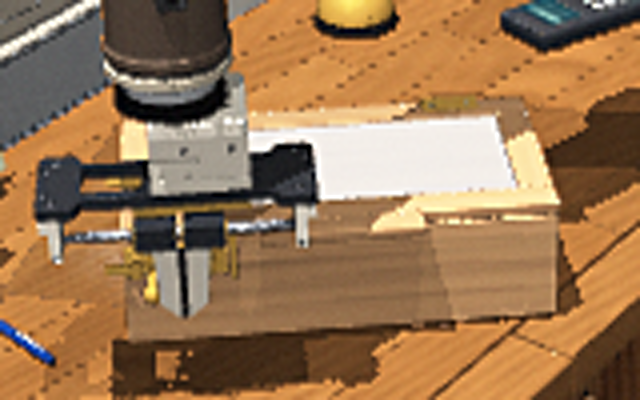

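Run:
```python
from h import *
from rig import *
import cv2
b=B; M=tool(b,np.pi/2); pt=lambda y,z,x=-.136: tip(b,[x,y,z],M)
print(read_force(), read_torque())
s,w=get_calibration("side"),get_calibration("wrist")
im=capture("wrist"); capture("side")
for d in (0,.013,.026):
    p=np.array(P["bolt_knob"])+[0,d,0]; print(d,project(s,world(b,p)).round(1),project(w,world(b,p)).round(1))
for c in ("side","wrist"):
  for n in ("bolt_knob","lid_lip"): print(c,n,[(np.round(d["position"],1).tolist(),round(d["conf"],2)) for d in spot_point(c,n)[:3]])
cv2.imwrite("pics/w2.png",cv2.resize(cv2.cvtColor(im,cv2.COLOR_RGB2BGR)[150:350,230:500],None,fx=2.9,fy=2.9))
```

```text
[-3.3475765  -2.1609834   6.62244531] [-0.37398889  0.61979153 -0.06169576]
0 [267.1 262.1] [316.7 272.9]
0.013 [262.5 262.4] [342.7 273.1]
0.026 [257.9 262.7] [368.8 273.2]
side bolt_knob [([259.9, 264.2], 0.39)]
side lid_lip [([306.9, 249.2], 0.73)]
wrist bolt_knob []
wrist lid_lip []
```

View pics/w2.png

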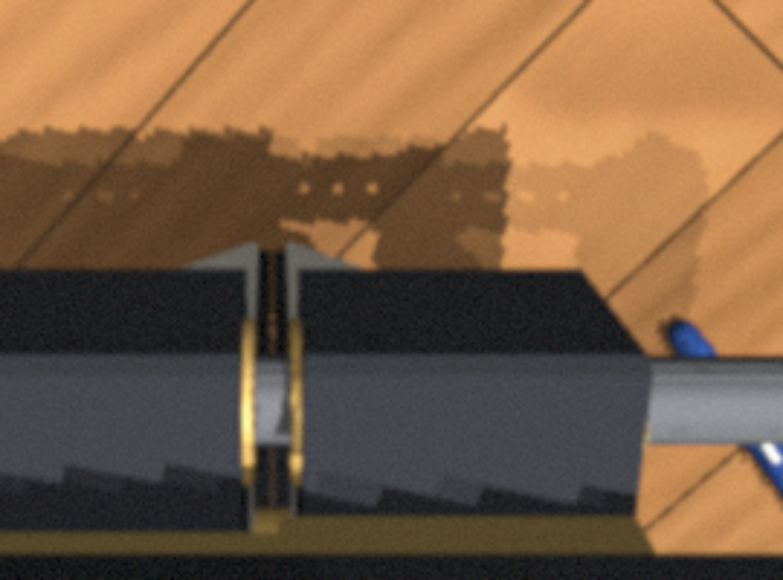

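Run:
```python
from h import *
from rig import *
b=B; M=tool(b,np.pi/2); pt=lambda y,z,x=-.136: tip(b,[x,y,z],M)
inv=R.from_euler("z",-b[2])
L=lambda: inv.apply(np.array(read_eef_pos())-[b[0],b[1],0]).round(4)
F=lambda: inv.apply(np.array(read_force())-[.49,.99,.42]).round(2)
servo_line(pt(.100,.064),.05); print("back",L(),F())
for y in (.110,.114,.117,.120,.124,.128):
    hit=servo_line(pt(y,.064),.02,threshold=8); print(y,hit,L(),F())
    if hit or np.linalg.norm(F())>11: break
capture("side"); print(spot_point("side","bolt_knob"),read_time())
```

```text
back [-0.1359  0.1     0.0831] [ 1.7  -0.55 -0.84]
0.11 False [-0.1361  0.1099  0.0829] [ 0.75 -0.53 -0.43]
0.114 False [-0.1359  0.1141  0.083 ] [ 0.45 -0.9   0.19]
0.117 False [-0.1362  0.1163  0.0829] [ 1.   -5.4   0.29]
0.12 True [-0.1364  0.1163  0.0824] [ 2.21 -6.36  6.39]
[{'position': [259.1, 261.7], 'conf': 0.57}] 12.1667
```

```bash
cat >> h.py <<'E'
from rig import *
al=np.radians(30); ML=tool(B,al); qL=ML.as_quat()
inv=R.from_euler("z",-B[2])
F0=np.zeros(3)
loc=lambda: (inv.apply(np.array(read_eef_pos())+.019*ML.as_matrix()[:,2]-[B[0],B[1],0])).round(4)
F=lambda: inv.apply(np.array(read_force())).round(2)
E
python3 - <<'E'
from h import *
import cv2
M=tool(B,np.pi/2); pt=lambda y,z,x=-.136: tip(B,[x,y,z],M)
servo_line(pt(.09,.064),.1); servo_line(pt(.05,.2,-.16),.2)
move_gripper(.03)
goto(tip(B,[-.22,-.01,.15],ML),qL)
servo_line(tip(B,[-.17,-.01,.062],ML),.12); print(loc(),F())
print(servo_line(tip(B,[-.096,-.01,.062],ML),.08,threshold=4),loc(),F())
im=capture("side"); print(read_time(),[(d["position"],d["conf"]) for d in spot_point("side","bolt_knob")])
cv2.imwrite("pics/s3.png",cv2.resize(cv2.cvtColor(im,cv2.COLOR_RGB2BGR)[170:290,220:380],None,fx=4,fy=4,interpolation=cv2.INTER_CUBIC))
E
```

```text
[-0.1707 -0.0099  0.0625] [-0.17  0.01  0.43]
False [-0.0967 -0.0101  0.0618] [ 0.37 -0.2  -0.15]
17.2833 [([259.7, 263.3], 0.46)]
```

View pics/s3.png

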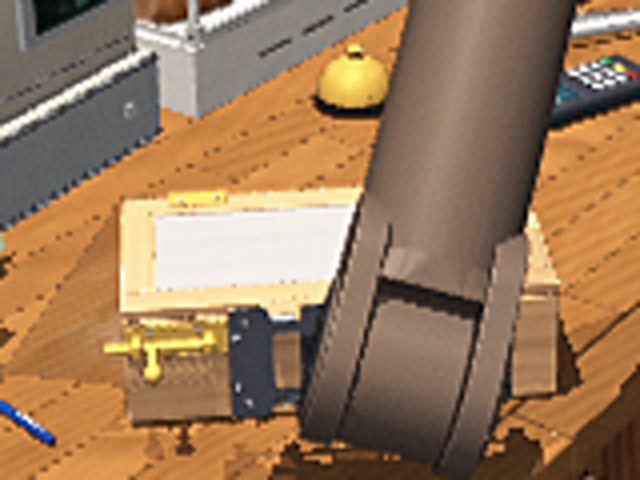

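```bash
cat >> h.py <<'E'
def lift(ths,v=.06,lim=14):
    for th in ths:
        r=np.interp(th,[0,1.2],[.185,.172]); hit=servo_line(tip(B,arc(th,r,.014)+[0,-.01,0],ML),v,ori=qL,threshold=10)
        f=F(); print(round(th,2),hit,loc(),f,np.round(read_joint_torque(),1)[:4])
        if hit or np.linalg.norm(f)>lim: return False
    return True
E
python3 - <<'E'
from h import *
import cv2
print(lift([0,.1,.2,.3,.4,.5,.6,.7,.8]))
S,T=capture("side"),capture("top"); print(read_time())
a=cv2.resize(S[120:290,220:420],None,fx=2,fy=2); c=cv2.resize(T[100:270,150:350],None,fx=2,fy=2)
cv2.imwrite("pics/m1.png",cv2.cvtColor(np.hstack([a,c]),cv2.COLOR_RGB2BGR))
E
```

```text
0 False [-0.0965 -0.0099  0.0773] [-1.35  0.22 -1.54] [  0.9 -89.6  -5.1 -17.8]
0.1 False [-0.0928 -0.0099  0.0958] [-3.16 -0.25 -1.7 ] [  2.2 -88.5  -4.2 -17.9]
0.2 False [-0.087  -0.0099  0.1141] [-1.43 -0.54 -1.31] [  1.1 -87.8  -4.9 -18.9]
0.3 False [-0.0803 -0.0099  0.1319] [-2.01  0.5  -1.36] [  1.1 -86.7  -4.9 -19.3]
0.4 False [-0.0717 -0.0099  0.1491] [-1.63  0.51 -1.64] [  1.  -85.6  -4.9 -19.8]
0.5 False [-0.0616 -0.0099  0.1657] [-0.92  0.58 -0.94] [  0.9 -84.5  -4.8 -20.2]
0.6 False [-0.0502 -0.01    0.1813] [-1.09  1.78  0.05] [  1.3 -83.1  -4.4 -20.7]
0.7 False [-0.0374 -0.01    0.1959] [-1.58 -0.5  -0.68] [  1.4 -81.5  -4.2 -21. ]
0.8 False [-0.0234 -0.01    0.2093] [-1.38 -0.15 -0.77] [  1.2 -80.3  -4.2 -21.4]
True
21.6083
```

View pics/m1.png

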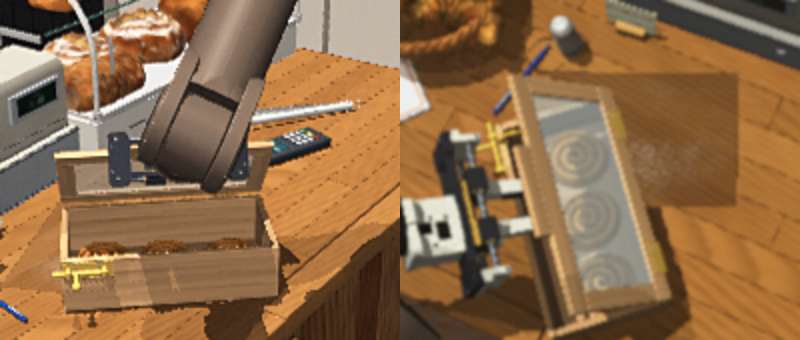

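Run:
```python
from h import *
import cv2
print(lift([.9,1.,1.1,1.2,1.3,1.4,1.5,1.58,1.66,1.74]))
S,T=capture("side"),capture("top"); print(read_time())
a=cv2.resize(S[120:290,220:420],None,fx=2,fy=2); c=cv2.resize(T[100:270,150:350],None,fx=2,fy=2)
cv2.imwrite("pics/m2.png",cv2.cvtColor(np.hstack([a,c]),cv2.COLOR_RGB2BGR))
```

```text
0.9 False [-0.0085 -0.01    0.2214] [-1.11 -0.18 -0.99] [  1.  -79.   -4.1 -21.7]
1.0 False [ 0.0071 -0.01    0.2322] [-0.87 -0.57 -1.08] [  1.  -77.5  -4.  -21.9]
1.1 False [ 0.0234 -0.01    0.2414] [-1.42  0.4  -0.14] [  1.  -76.1  -3.8 -22.2]
1.2 False [ 0.0402 -0.0101  0.2491] [-0.42 -0.21 -0.45] [  0.9 -74.8  -3.7 -22.4]
1.3 False [ 0.057  -0.0101  0.2562] [-0.72  0.65  1.02] [  0.8 -73.6  -3.6 -22.6]
1.4 False [ 0.0741 -0.0101  0.2617] [ 0.11 -0.96  0.33] [  0.6 -72.6  -3.5 -22.7]
1.5 False [ 0.0913 -0.0101  0.2655] [-0.58 -0.27  0.24] [  0.6 -71.6  -3.3 -22.8]
1.58 False [ 0.1051 -0.0101  0.2673] [-0.14  0.28  0.95] [  0.6 -70.8  -3.1 -22.8]
1.66 False [ 0.1189 -0.0102  0.268 ] [0.12 0.07 0.52] [  0.6 -70.2  -3.  -22.8]
1.74 False [ 0.1324 -0.0102  0.2676] [-0.22 -0.61 -0.01] [  0.6 -69.6  -2.9 -22.7]
True
26.0333
```

View pics/m2.png

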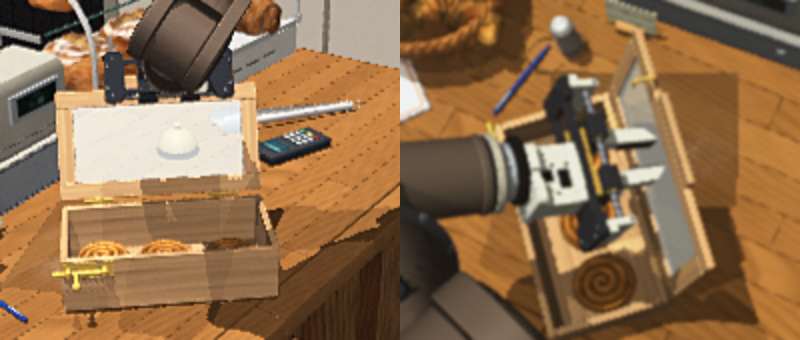

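Run:
```python
from h import *
import cv2
servo_line(tip(B,[-.05,-.01,.33],ML),.12); servo_line(tip(B,[-.2,-.01,.36],ML),.15); wait(.5)
S,T=capture("side"),capture("top"); print(read_time(),F())
a=cv2.resize(S[120:290,220:420],None,fx=2,fy=2); c=cv2.resize(T[100:270,150:350],None,fx=2,fy=2)
cv2.imwrite("pics/m3.png",cv2.cvtColor(np.hstack([a,c]),cv2.COLOR_RGB2BGR))
```

```text
29.55 [ 0.54  0.1  -0.21]
```

View pics/m3.png

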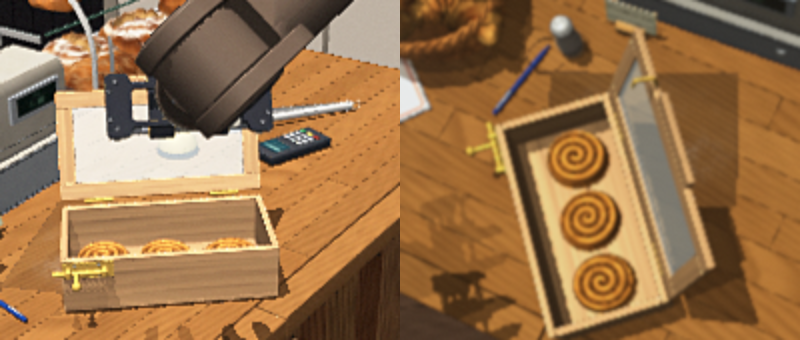

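The lid leans back open, the bolt is drawn, the three buns are in place, and the arm is clear.

```bash
python3 -c "
from rig import *
print(hand_in())"
```

```text
the job is handed in; nothing more can be done
None
```

I drew the bolt to its end stop and flipped the lid past upright; it stays leaning back by itself, the bin and pastries look undisturbed in the last pictures, and the job was handed in at about 30 s (no verdict was returned).

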